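# Start up the bolt feeder

## Robot

A 6-joint arm with a two-finger parallel gripper is mounted at the origin on the work surface. World frame = base frame: x ahead of the robot, y to its left, z up, the work surface at z = 0. Lengths are in m, angles in rad, forces in N, time in s.
With the tool pointing down it reaches from about 0.35 to 0.775 m from the base axis. Payload 7.3 kg.
Tool frame: the origin (TCP) lies at the very end of the fingers, on their centre line; the grasp point (between the pads) lies 19 mm behind it; z points along the fingers, y is the direction in which the jaws open and shut (so a half turn about z gives the same grasp; the last joint's range is limited). The gripper opens to 92 mm and grips with 3 to 60 N. Pads are 19 mm wide; open, the fingers measure 130 mm over their backs; the gripper's body (75 mm by 190 mm) begins 47 mm behind the grasp point.
Start: joints at [-1.389, 0.342, 1.524, -0, 1.275, -0.146], TCP at [0.169, -0.497, 0.227] pointing down, gripper open.
Joint ranges: [-2.53, 2.53], [-0.77, 2.02], [0.04, 2.7], [-1, 4.14], [0.28, 2.66], [-3.11, 3.11]. Speed limits (rad/s): [2.57, 2.57, 3.14, 3.14, 3.14, 3.14].

## Interface

Orientations are given as [roll, pitch, yaw] about the fixed x, y, z axes, in that order (R = Rz(yaw) Ry(pitch) Rx(roll)).
In Python, from cell import robot gives the robot as it stands.
- The arm moves only by the tool apply_moves, never from a script. Its argument "plan" is a list of rows, each an object of numbers: "tx", "ty", "tz": the shift along the tool's x, y, z in m; "yaw": the turn about the tool's z in rad; "grip": the opening, from -1 (shut) to 1 (fully open), so that 0 is half open. In form: [{"tx": .., "ty": .., "tz": .., "yaw": .., "grip": ..}, ...]. A call has 1 to 8 rows; each row is the pose to reach, as a shift and turn from the pose commanded when the call began, along the tool's axes at that moment; what a row does not reach only later rows make up. A row lasts 1/8 s, in which the tool goes at most 62.5 mm and 10.7 degrees, less where a joint would pass 70% of its speed; a pose out of reach is approached as far as the arm can. A call with a gripper value outside its range is refused whole. The fingers move at their own pace and stop on an object; "force" is the grip in N (left out, the last holds). Time passes only in rows, so rows that repeat a pose let the fingers close. It gives the time, the measured TCP pose, the force and the opening at its end, in the units of the state.
- robot.observe(): the state, without advancing time (a new reading comes with each control period).
- robot.read_camera(name): name is "side" or "top"; returns (picture, depth): 480x640x3 uint8, red, green, blue; 480x640 float32, m along the optical axis (not along the pixel's ray), 0 where there is no reading.
- robot.get_calibration(name): a dict with "camera_matrix" (3x3 intrinsics, pixels), "k1" (the pictures are not rectified: a ray, as slopes to the right and down, at radius r is drawn at 1 + k1 r^2 times it, then the intrinsics apply), "R" (3x3) and "t" (3): a world point X has camera coordinates R X + t. Camera axes: x right, y down, z forward; pixel columns grow to the right and rows downward; lengths in m; the calibration is good to about 2 mm. A picture is of the moment at which its call begins. get_calibration takes no time and is no camera call.
- robot.hand_in(): hands the job in, once; it reports no verdict.
Trained networks look in the newest picture that a camera, given by its name, has taken for a name from the list of things; names that differ only in an ending like _2 or _b are one class to them, and where a whole thing is asked for, a point or a joint stands for the part that bears it (a point fixed in the world has none). Each returns a list of dicts, best first, with "confidence" (0 to 1); they miss things now and then, are a little off and sometimes report something else, mostly with a low value. They report only what shows in the picture. A call takes as long as a camera call.
- robot.outline_of(label, camera): "region" (480x640 bool, what is visible of it) and "pixel" ([row, column] in pixels, amid what is visible of it).
- robot.tip_of(label, camera): "pixel" ([row, column] in pixels: a listed point, or the origin of a listed thing).
The state is a dict: "time": time; "qpos": joint angles; "qvel": joint speeds; "joint_efforts": joint torques, N m; "tool_pos": TCP position; "tool_rot": TCP orientation; "contact_force": force on the tool from outside, world axes, zero at the start; "torque": the same for the moment, N m; "opening": finger opening in m.
Only numpy, scipy, OpenCV 4.12 (cv2) and the standard library are available. Lean on these libraries where they do the work, as an engineer would, in place of code of your own. Each camera call takes 0.05 s, during which the arm holds its last target.

## Task

Start the bolt feeder with your fingertips: first rock the mains switch on by pushing the raised far end of its paddle fully down, then press the counter's square key down and hold it for a good second to clear the count before letting it up, and last push the big mushroom palm button fully down so that it stays down. Press nothing else on the counter, and leave everything standing where it is: nothing is to be picked up, slid along or knocked over.

Things in the scene. Friction and masses are not known exactly. Their poses are not given: they have to be found in the camera images.
- switch_box: Mains switch: grey steel box 120 (x) x 90 (y) x 50 mm high, about 0.9 kg, standing loose on rubber feet, with one long black rocker paddle on top. Origin: centre of its underside; x is its far direction (away from the robot at yaw 0), z up.
- rocker (a joint): Rocker paddle of the mains switch, rad: 0 = off (far end raised, near end low), 0.40 = fully on (far end pressed down, near end raised). Starts between 0 and 0.06; stays where it is left; pressing the far end takes about 2.5 N.
- rocker_far (a point): Point on the top face of the rocker's far half, on its centre line, 28 mm from the hinge and 12 mm short of the end; moves with the paddle. The paddle is black, 80 mm long (along the box's x), 36 mm wide, 10 mm thick; its hinge runs along the box's y, 67 mm above the table over the box's centre. Here the face is about 77 mm above the table when off, 66 mm when on.
- rocker_near (a point): The same point on the rocker's near half, 28 mm from the hinge (low when off, raised when on).
- counter: Piece counter: grey box 110 (x) x 180 (y) x 45 mm high, about 0.9 kg, loose on rubber feet; a blank display strip along its far edge and three black keys in a row along its y, 55 mm apart, 18 mm to the near side of the centre. Origin: centre of its underside; x far direction, y to the robot's left at yaw 0, z up.
- square_key (a joint): The counter's clear key, m: 0 = up, 0.006 = fully down. Springs back; fully down takes about 5 N.
- square_key_top (a point): Centre of the top of the clear key: 26 x 26 mm square, the +y (left as the robot sees it) key of the row, its top 59 mm above the table and 14 mm above the case when up.
- round_key (a joint): The round middle key of the counter (26 mm diameter), same height, spring and travel; not to be pressed.
- bar_key (a joint): The narrow bar-shaped key of the counter (26 x 10 mm), the -y key of the row, same height, spring and travel; not to be pressed.
- start_station: Start station: grey box 90 x 90 x 60 mm high, about 0.9 kg, loose on rubber feet, with one big black mushroom-shaped palm button in the middle of its top. Origin: centre of its underside, z up.
- palm_button (a joint): The palm button, m: 0 = up (starts between 0 and 0.0015), 0.010 = fully down. It stays down where it is pushed (no spring); moving it takes about 5 N.
- palm_button_top (a point): Centre of the flat top of the palm button (head 40 mm diameter, 12 mm deep), 88 mm above the table when up, 78 mm when fully down.
- bolt_a: Bystander: bright steel hexagon bolt with its nut run on near the tip, 85 mm long, head 26 to 30 mm wide, lying just to the near side of the switch box. Origin: middle of its shank.
- bolt_b: Bystander: dark steel bolt of the same size, lying just to the far side of the start station. Origin: middle of its shank.
- big_nut: Bystander: steel hexagon nut, 36 mm across flats, 18 mm high, lying just to the near side of the counter. Origin: centre of its underside.
- washer: Bystander: big flat steel washer, 50 mm outside, 8 mm high, lying just to the far side of the switch box. Origin: centre of its underside.
- wrench: Bystander: steel wrench lying on the table, left of the units. Origin: its underside, near its middle.

How it is judged:
By the outcome, as a careful person would: the job done as asked, in the order asked, and still so for the second after the job is handed in, with the robot touching nothing.
It also fails if it takes over 54 s, if anything falls off the work surface, if the arm or the gripper's body presses on something with over 40 N, if the wrist force passes 120 N, or if a joint passes its speed limit or range.

## Working session

There is one attempt and no reset: what is moved stays moved. The work goes in short steps, Python scripts to look and compute and a tool call to move; the robot and the scene stay as the last step left them, time stands still between calls to the robot, and variables do not carry over. Pictures are saved under pics/ and viewed, and the job is handed in when it is done.

Besides the shell and the picture viewer there is one more tool, called by a JSON object that holds its "fn" and its "kwargs", one argument or row to a line. apply_moves: Moves the arm, as the interface text tells. Its arguments: {"type":"object","properties":{"plan":{"type":"array","items":{"type":"object","properties":{"tx":{"type":"number"},"ty":{"type":"number"},"tz":{"type":"number"},"yaw":{"type":"number"},"grip":{"type":"number"}}}},"force":{"type":"number"}},"required":["plan"]}

```bash
mkdir -p pics; ls
cat > h.py <<'E'
import numpy as np, cv2
from cell import robot
def cal(c):
    k=robot.get_calibration(c); return np.array(k["camera_matrix"]),k["k1"],np.array(k["R"]),np.array(k["t"])
def ray(c,row,col):
    K,k1,R,t=cal(c)
    d=np.array([k1,0,0,0],float)
    u=cv2.undistortPoints(np.array([[[col,row]]],float),K,d)[0,0]
    return -R.T@t, R.T@np.array([u[0],u[1],1.])
def at_z(c,row,col,z):
    o,d=ray(c,row,col); return o+d*(z-o[2])/d[2]
def at_depth(c,row,col,D):
    o,d=ray(c,row,col); return o+d*D
def proj(c,X):
    K,k1,R,t=cal(c)
    p,_=cv2.projectPoints(np.array([X],float),cv2.Rodrigues(R)[0],t,K,np.array([k1,0,0,0],float))
    return p[0,0][::-1]
E
python3 - <<'E'
from h import *
s=robot.observe(); print({k:np.round(v,3).tolist() for k,v in s.items()})
for c in("side","top"):
    im,d=robot.read_camera(c); cv2.imwrite(f"pics/{c}0.png",im[:,:,::-1]); np.save(f"{c}0.npy",d)
    print(c,np.round(ray(c,240,320),3))
    for l in("rocker_far","rocker_near","square_key_top","palm_button_top","switch_box","counter","start_station"):
        for r in robot.tip_of(l,c)[:2]:
            p=r["pixel"]; z={"rocker_far":.077,"rocker_near":.055,"square_key_top":.059,"palm_button_top":.088}.get(l,0)
            i,j=int(round(p[0])),int(round(p[1]))
            print(l,np.round(p,1),round(r["confidence"],2),"z-plane",np.round(at_z(c,*p,z),4),"depth",np.round(at_depth(c,*p,float(np.median(d[i-1:i+2,j-1:j+2]))),4))
print(robot.observe()["time"])
E
```

```text
pics
{'time': 0.0, 'qpos': [-1.389, 0.343, 1.525, 0.0, 1.275, -0.146], 'qvel': [-0.0, -0.0, 0.002, -0.002, 0.001, -0.0], 'joint_efforts': [0.001, -43.124, -24.422, 0.072, 0.056, -0.0], 'tool_pos': [0.169, -0.497, 0.226], 'tool_rot': [-3.14, -0.0, 0.328], 'contact_force': [0.226, 0.793, -0.886], 'torque': [0.004, 0.04, 0.033], 'opening': 0.092}
side [[ 0.115  0.751  0.565]
 [ 0.424 -0.729 -0.538]]
rocker_far [177.9 375.9] 0.83 z-plane [ 0.5234 -0.2419  0.077 ] depth [ 0.5219 -0.2382  0.0788]
rocker_near [187.5 394.7] 0.71 z-plane [ 0.4751 -0.2563  0.055 ] depth [ 0.4656 -0.2297  0.0685]
square_key_top [294.7 238. ] 0.74 z-plane [0.5487 0.2939 0.059 ] depth [0.5492 0.2934 0.0585]
palm_button_top [205.9 294.9] 0.5 z-plane [0.6113 0.0094 0.088 ] depth [ 7.025e-01 -1.269e-01  4.000e-04]
switch_box [206.  386.9] 0.74 z-plane [ 0.4894 -0.2492  0.    ] depth [ 0.4693 -0.1955  0.0303]
switch_box [176.3 375.9] 0.46 z-plane [ 0.5926 -0.4092  0.    ] depth [ 0.5266 -0.2489  0.078 ]
counter [304.5 258.8] 0.82 z-plane [0.546  0.2436 0.    ] depth [0.5131 0.2823 0.0431]
start_station [243.2 299.3] 
[... 360 characters left out ...]
6  0.055 ] depth [ 0.4633 -0.2423  0.0642]
square_key_top [209.8 208.3] 0.45 z-plane [0.5464 0.3047 0.059 ] depth [0.5466 0.3048 0.0583]
palm_button_top [187.4 338. ] 0.49 z-plane [0.595  0.0264 0.088 ] depth [0.5954 0.0263 0.0864]
switch_box [243.1 458. ] 0.65 z-plane [ 0.4937 -0.2478  0.    ] depth [ 0.4838 -0.2309  0.0696]
switch_box [157.2 339.8] 0.45 z-plane [0.6866 0.02   0.    ] depth [0.6812 0.0207 0.0185]
counter [217.4 240.1] 0.57 z-plane [0.5418 0.2429 0.    ] depth [0.5339 0.2372 0.0442]
start_station [195.5 334.9] 0.95 z-plane [0.5968 0.0298 0.    ] depth [0.5777 0.0326 0.0866]
start_station [292.7 455.5] 0.56 z-plane [ 0.3826 -0.2408  0.    ] depth [ 0.3815 -0.2363  0.0187]
0.8
```

View pics/top0.png

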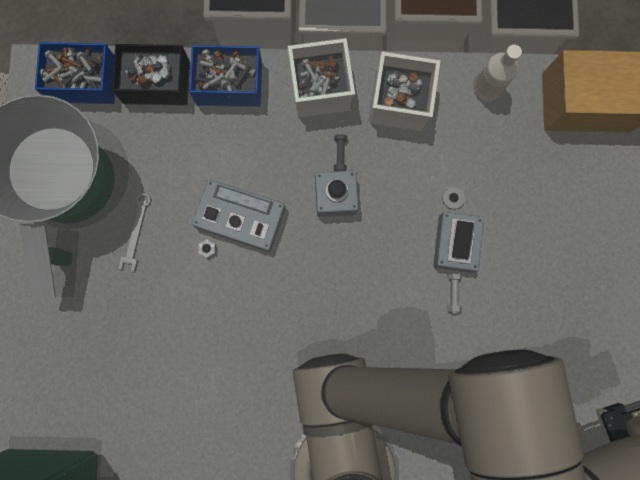

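View pics/side0.png

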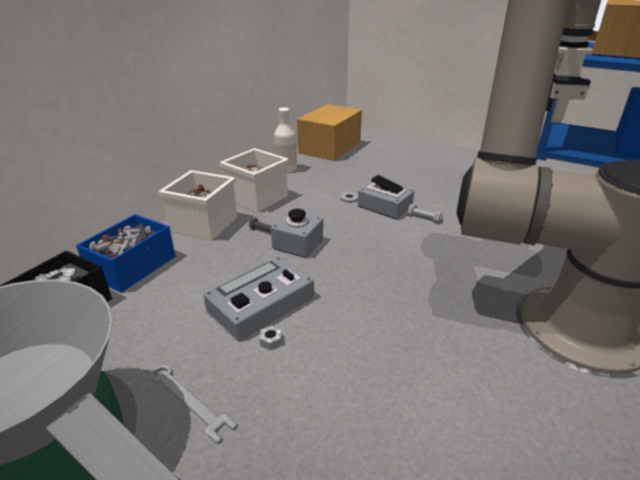

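The top view shows the switch box with its black paddle at about row 240, col 461. The counter is turned clockwise, with its square key at (213, 211), and the palm button is at (188, 337). The side view agrees with this. Next I'll refine the positions from the dark blobs and the depth.

Run:
```python
from h import *
im=cv2.imread("pics/top0.png"); d=np.load("top0.npy")
big=np.hstack([cv2.resize(im[r-45:r+45,c-50:c+50],(400,360),interpolation=cv2.INTER_CUBIC) for r,c in((240,461),(215,238))])
cv2.imwrite("pics/crop.png",big)
g=im.max(2)
for n,(r0,r1,c0,c1),z in(("paddle",(212,268,440,484),.07),("keys",(190,245,195,285),.059),("palm",(170,205,318,358),.088)):
    m=np.zeros(g.shape,np.uint8); m[r0:r1,c0:c1]=(g[r0:r1,c0:c1]<45)
    k,l,st,ce=cv2.connectedComponentsWithStats(m)
    for i in range(1,k):
        if st[i,4]<15: continue
        rect=cv2.minAreaRect(np.argwhere(l==i).astype(np.float32))
        P=[at_z("top",*p,z)[:2] for p in cv2.boxPoints(rect)]
        print(n,st[i].tolist(),ce[i].round(1),"z-c",at_z("top",ce[i][1],ce[i][0],z).round(4),"zmed",np.median([at_depth("top",a,b,d[a,b])[2] for a,b in np.argwhere(l==i)]).round(4)); print(np.round(P,4).tolist())
# depth points classification
vv,uu=np.mgrid[150:280,180:500]
P=np.array([at_depth("top",a,b,d[a,b]) for a,b in zip(vv.ravel(),uu.ravel())])
np.save("P.npy",P)
for n,lo,hi,z0,z1 in(("switch",(.4,-.33),(.58,-.17),.035,.1),("counter",(.44,.12),(.64,.36),.03,.1),("start",(.53,-.04),(.66,.09),.05,.1),("palmtop",(.53,-.04),(.66,.09),.078,.1),("paddle",(.4,-.33),(.58,-.17),.056,.1)):
    q=P[(P[:,0]>lo[0])&(P[:,0]<hi[0])&(P[:,1]>lo[1])&(P[:,1]<hi[1])&(P[:,2]>z0)&(P[:,2]<z1)]
    (c,s,a)=cv2.minAreaRect(q[:,:2].astype(np.float32)); print(n,len(q),np.round(c,4),np.round(s,4),round(a,1),"z",np.percentile(q[:,2],[5,50,95]).round(4))
q=P[(abs(P[:,0]-.495)<.06)&(abs(P[:,1]+.245)<.01)]
for x in np.arange(.44,.56,.006):
    w=q[abs(q[:,0]-x)<.003]; 
    if len(w): print(round(x,3),w[:,2].mean().round(4),end="; ")
```

```text
Traceback (most recent call last):
  File "h.py", line 13, in at_depth
    o,d=ray(c,row,col); return o+d*D
        ~~~^^^^^^^^^^^
  File "h.py", line 6, in ray
    K,k1,R,t=cal(c)
             ~~~^^^
  File "h.py", line 4, in cal
    k=robot.get_calibration(c); return np.array(k["camera_matrix"]),k["k1"],np.array(k["R"]),np.array(k["t"])
ValueError: time passes only in moves, steps and waits
```

View pics/crop.png

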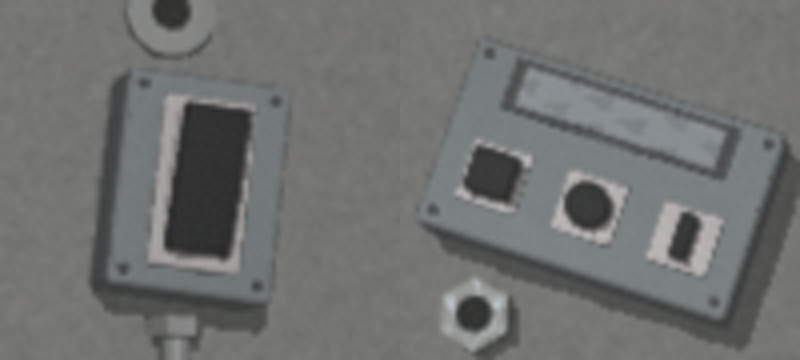

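```bash
sed -i 's/^def cal/import functools\n@functools.lru_cache(None)\ndef cal/' h.py
cat > m.py <<'E'
from h import *
im=cv2.imread("pics/top0.png"); d=np.load("top0.npy")
g=im.max(2)
for n,(r0,r1,c0,c1),z in(("paddle",(212,268,440,484),.07),("keys",(190,245,195,285),.059),("palm",(170,205,318,358),.088)):
    m=np.zeros(g.shape,np.uint8); m[r0:r1,c0:c1]=(g[r0:r1,c0:c1]<45)
    k,l,st,ce=cv2.connectedComponentsWithStats(m)
    for i in range(1,k):
        if st[i,4]<15: continue
        rect=cv2.minAreaRect(np.argwhere(l==i).astype(np.float32))
        P=[at_z("top",*p,z)[:2] for p in cv2.boxPoints(rect)]
        print(n,st[i].tolist(),ce[i].round(1),"z-c",at_z("top",ce[i][1],ce[i][0],z).round(4),"zmed",np.median([at_depth("top",a,b,d[a,b])[2] for a,b in np.argwhere(l==i)]).round(4)); print(np.round(P,4).tolist())
vv,uu=np.mgrid[150:280,180:500]
P=np.array([at_depth("top",a,b,d[a,b]) for a,b in zip(vv.ravel(),uu.ravel())])
for n,lo,hi,z0,z1 in(("switch",(.4,-.33),(.58,-.17),.035,.1),("counter",(.44,.12),(.64,.36),.035,.1),("start",(.53,-.04),(.66,.09),.05,.1),("palmtop",(.53,-.04),(.66,.09),.078,.1),("paddle",(.4,-.33),(.58,-.17),.056,.1)):
    q=P[(P[:,0]>lo[0])&(P[:,0]<hi[0])&(P[:,1]>lo[1])&(P[:,1]<hi[1])&(P[:,2]>z0)&(P[:,2]<z1)]
    (c,s,a)=cv2.minAreaRect(q[:,:2].astype(np.float32)); print(n,len(q),np.round(c,4),np.round(s,4),round(a,1),"z",np.percentile(q[:,2],[5,50,95]).round(4))
q=P[(abs(P[:,0]-.495)<.06)&(abs(P[:,1]+.245)<.01)]
for x in np.arange(.44,.56,.006):
    w=q[abs(q[:,0]-x)<.003]; 
    if len(w): print(round(x,3),w[:,2].mean().round(4),end="; ")
E
python3 m.py
```

```text
switch 2341 [ 0.4913 -0.2414] [0.0912 0.1204] 82.9 z [0.0444 0.0515 0.0758]
counter 4072 [0.5411 0.2424] [0.1807 0.1108] 73.0 z [0.0401 0.0453 0.0572]
start 1677 [0.5937 0.0287] [0.0922 0.0902] 4.0 z [0.055  0.0602 0.0871]
palmtop 265 [0.5935 0.0283] [0.0378 0.0383] 0.5 z [0.0813 0.0857 0.0904]
paddle 739 [ 0.4908 -0.2416] [0.1137 0.056 ] 2.8 z [0.0568 0.0699 0.0785]
0.44 0.049; 0.446 0.0525; 0.452 0.0594; 0.458 0.0651; 0.464 0.066; 0.47 0.0661; 0.476 0.0686; 0.482 0.0697; 0.488 0.0708; 0.494 0.0722; 0.5 0.073; 0.506 0.0742; 0.512 0.075; 0.518 0.0767; 0.524 0.0782; 0.53 0.0778; 0.536 0.0546; 0.542 0.0489; 0.548 0.0489; 0.554 0.0464;
```

```bash
sed -i 's/<45)/<70)/' m.py; python3 m.py | grep -A1 -E "^(paddle \[|keys|palm \[)"
cat >> h.py <<'E'
def shift(x,y,z,yaw):
    s=robot.observe(); p=np.array(s["tool_pos"]); r=np.array(s["tool_rot"])
    from scipy.spatial.transform import Rotation as Ro
    R=Ro.from_euler("xyz",r).as_matrix(); w=R.T@(np.array([x,y,z])-p)
    a=r[2]-yaw; a=(a+np.pi/2)%np.pi-np.pi/2
    print("t",round(s["time"],2),"pose",p.round(4),r.round(3),"shift",w.round(4),"turn",round(a,3),"F",np.round(s["contact_force"],1),"q",np.round(s["qpos"],2),"op",round(s["opening"],3))
E
python3 - <<'E'
from h import *
shift(.5241,-.2455,.12,-.124)
print(at_z("top",213.5,211,.059))
print(proj("top",[.540,.3003,.059]),proj("side",[.540,.3003,.059]),proj("side",[.5935,.0284,.088]),proj("side",[.519,-.245,.077]))
E
```

```text
paddle [452, 221, 22, 38, 603] [462.3 239.5] z-c [ 0.4915 -0.2401  0.07  ] zmed 0.071
[[0.5334, -0.2297], [0.4551, -0.2158], [0.45, -0.2504], [0.5282, -0.2645]]
keys [204, 207, 14, 13, 126] [210.8 213.1] z-c [0.5392 0.2991 0.059 ] zmed 0.058
[[0.5541, 0.3081], [0.5315, 0.3144], [0.5239, 0.2901], [0.5464, 0.2837]]
keys [271, 208, 14, 37, 55] [277.8 226.3] z-c [0.5135 0.1535 0.059 ] zmed 0.0295
[[0.5542, 0.1424], [0.4749, 0.1673], [0.4739, 0.1643], [0.5532, 0.1394]]
keys [230, 216, 11, 11, 92] [234.7 221. ] z-c [0.5231 0.2467 0.059 ] zmed 0.0591
[[0.5384, 0.2488], [0.5238, 0.2622], [0.5078, 0.2454], [0.5223, 0.232]]
keys [256, 224, 6, 11, 43] [258.6 229.1] z-c [0.5064 0.1945 0.059 ] zmed 0.0585
[[0.5187, 0.1952], [0.497, 0.2015], [0.4946, 0.1937], [0.5163, 0.1873]]
palm [328, 180, 18, 18, 243] [336.8 188.7] z-c [0.5921 0.029  0.088 ] zmed 0.0859
[[0.6157, 0.0182], [0.6034, 0.0518], [0.5686, 0.0397], [0.5807, 0.0063]]
t 0.8 pose [ 0.169  -0.4971  0.2267] [3.141 0.    0.328] shift [ 0.4172 -0.1239  0.1067] turn 0.452 F [ 0.2 -0.6 -0. ] q [-1.39  0.34  1.52 -0.    1.28 -0.15] op 0.092
[0.53842018 0.29849503 0.059     ]
[212.76313358 210.19869797] [298.3227987 239.5992917] [211.31244202 297.00250553] [177.81343766 377.95856188]
```

The sizes and heights match and the estimates agree: far paddle press point (0.524, -0.2455), square key (0.5395, 0.2995), palm button (0.593, 0.0287). I'll shut the fingers and move over the switch.

{"fn": "apply_moves", "kwargs": {
  "plan": [
    {"tx": 0.03, "ty": -0.008, "tz": 0, "yaw": 0.04, "grip": -1},
    {"tx": 0.07, "ty": -0.02, "tz": 0, "yaw": 0.08, "grip": -1},
    {"tx": 0.11, "ty": -0.032, "tz": 0.01, "yaw": 0.13, "grip": -1},
    {"tx": 0.15, "ty": -0.044, "tz": 0.02, "yaw": 0.18, "grip": -1},
    {"tx": 0.19, "ty": -0.056, "tz": 0.03, "yaw": 0.23, "grip": -1},
    {"tx": 0.23, "ty": -0.068, "tz": 0.04, "yaw": 0.28, "grip": -1},
    {"tx": 0.27, "ty": -0.08, "tz": 0.05, "yaw": 0.33, "grip": -1},
    {"tx": 0.31, "ty": -0.092, "tz": 0.06, "yaw": 0.38, "grip": -1}
  ],
  "force": 20
}}

```text
time: 1.8
tool_pos: [0.434, -0.3093, 0.1665]
tool_rot: [3.141, -0.0, -0.054]
contact_force: [-0.3, -0.5, -0.4]
opening: 0.0163
```

```bash
python3 -c "
from h import *
shift(.524,-.2455,.10,-.135)"
```

```text
t 1.8 pose [ 0.434  -0.3093  0.1665] [ 3.141 -0.    -0.054] shift [ 0.0864 -0.0686  0.0665] turn 0.081 F [-0.3 -0.5 -0.4] q [-0.76  0.41  1.59 -0.    1.14  0.86] op 0.016
```

{"fn": "apply_moves", "kwargs": {
  "plan": [
    {"tx": 0.03, "ty": -0.023, "tz": 0.01, "yaw": 0.03, "grip": -1},
    {"tx": 0.06, "ty": -0.046, "tz": 0.03, "yaw": 0.06, "grip": -1},
    {"tx": 0.086, "ty": -0.069, "tz": 0.05, "yaw": 0.08, "grip": -1},
    {"tx": 0.086, "ty": -0.069, "tz": 0.066, "yaw": 0.08, "grip": -1},
    {"tx": 0.086, "ty": -0.069, "tz": 0.066, "yaw": 0.08, "grip": -1}
  ]
}}

```text
time: 2.42
tool_pos: [0.5213, -0.2455, 0.0994]
tool_rot: [-3.141, 0.003, -0.132]
contact_force: [-0.3, -0.1, -0.3]
opening: 0.0007
```

Run:
```python
from h import *
shift(.524,-.2455,.066,-.135)
im,_=robot.read_camera("side"); cv2.imwrite("pics/s1.png",cv2.resize(im[110:260,300:500,::-1],(800,600)))
im,_=robot.read_camera("top"); cv2.imwrite("pics/t1.png",cv2.resize(im[180:300,390:550,::-1],(800,600)))
```

```text
t 2.42 pose [ 0.5213 -0.2455  0.0994] [-3.141e+00  3.000e-03 -1.320e-01] shift [ 0.0028 -0.0003  0.0334] turn 0.003 F [-0.3 -0.1 -0.3] q [-0.57  0.56  1.55 -0.    1.04  1.13] op 0.001
```

View pics/s1.png

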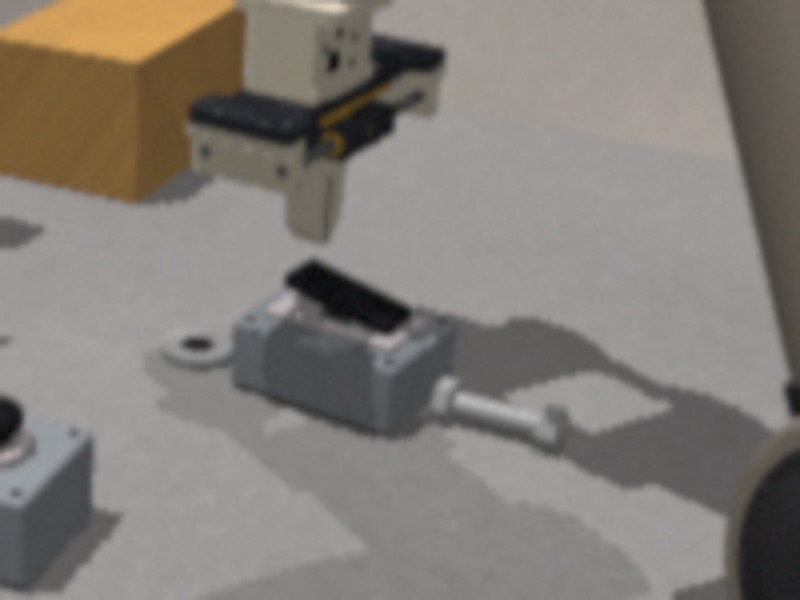

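The shut fingers hang directly above the paddle's raised far end (paddle end at about crop (310, 275)). I'll press down straight and slowly.

{"fn": "apply_moves", "kwargs": {
  "plan": [
    {"tx": 0.002, "ty": 0, "tz": 0.008, "yaw": 0, "grip": -1},
    {"tx": 0.002, "ty": 0, "tz": 0.014, "yaw": 0, "grip": -1},
    {"tx": 0.002, "ty": 0, "tz": 0.018, "yaw": 0, "grip": -1},
    {"tx": 0.002, "ty": 0, "tz": 0.022, "yaw": 0, "grip": -1},
    {"tx": 0.002, "ty": 0, "tz": 0.026, "yaw": 0, "grip": -1},
    {"tx": 0.002, "ty": 0, "tz": 0.03, "yaw": 0, "grip": -1},
    {"tx": 0.002, "ty": 0, "tz": 0.03, "yaw": 0, "grip": -1}
  ]
}}

```text
time: 3.4
tool_pos: [0.5244, -0.246, 0.0706]
tool_rot: [3.141, 0.0, -0.132]
contact_force: [0.2, -0.4, 1.3]
opening: 0.0007
```

```bash
python3 -c "
from h import *
shift(.524,-.2455,.066,-.135)"
```

```text
t 3.4 pose [ 0.5244 -0.246   0.0706] [ 3.141  0.    -0.132] shift [-0.0005 -0.0005  0.0046] turn 0.003 F [ 0.2 -0.4  1.3] q [-0.57  0.6   1.57 -0.    0.97  1.13] op 0.001
```

{"fn": "apply_moves", "kwargs": {
  "plan": [
    {"tx": 0, "ty": 0, "tz": 0.002, "yaw": 0, "grip": -1},
    {"tx": 0, "ty": 0, "tz": 0.004, "yaw": 0, "grip": -1},
    {"tx": 0, "ty": 0, "tz": 0.004, "yaw": 0, "grip": -1}
  ]
}}

```text
time: 3.78
tool_pos: [0.5247, -0.2461, 0.0672]
tool_rot: [3.141, -0.001, -0.132]
contact_force: [1.2, -0.2, 5.3]
opening: 0.0005
```

{"fn": "apply_moves", "kwargs": {
  "plan": [
    {"tx": 0, "ty": 0, "tz": 0.0015, "yaw": 0, "grip": -1},
    {"tx": 0, "ty": 0, "tz": 0.0015, "yaw": 0, "grip": -1}
  ]
}}

```text
time: 4.03
tool_pos: [0.5247, -0.2462, 0.0668]
tool_rot: [3.141, -0.001, -0.132]
contact_force: [-1.5, 1.2, 13.1]
opening: 0.0005
```

The force went from 5 to 13 N over 0.4 mm, at the expected height of about 66.8 mm, so the paddle is at its stop. I'll lift and check.

{"fn": "apply_moves", "kwargs": {
  "plan": [
    {"tx": 0, "ty": 0, "tz": -0.01, "yaw": 0, "grip": -1},
    {"tx": 0, "ty": 0, "tz": -0.04, "yaw": 0, "grip": -1},
    {"tx": 0, "ty": 0, "tz": -0.08, "yaw": 0, "grip": -1},
    {"tx": 0, "ty": 0, "tz": -0.1, "yaw": 0, "grip": -1},
    {"tx": 0, "ty": 0, "tz": -0.1, "yaw": 0, "grip": -1}
  ]
}}

```text
time: 4.65
tool_pos: [0.5247, -0.2463, 0.1664]
tool_rot: [3.14, -0.002, -0.132]
contact_force: [-0.3, 0.6, -0.6]
opening: 0.0006
```

Run:
```python
from h import *
shift(.5395,.2995,.10,-.297)
im,_=robot.read_camera("side"); cv2.imwrite("pics/s2.png",cv2.resize(im[110:260,300:500,::-1],(800,600)))
```

```text
t 4.65 pose [ 0.5247 -0.2463  0.1664] [ 3.14e+00 -2.00e-03 -1.32e-01] shift [-0.0574 -0.5431  0.0656] turn 0.165 F [-0.3  0.6 -0.6] q [-0.57  0.49  1.46 -0.    1.19  1.13] op 0.001
```

View pics/s2.png

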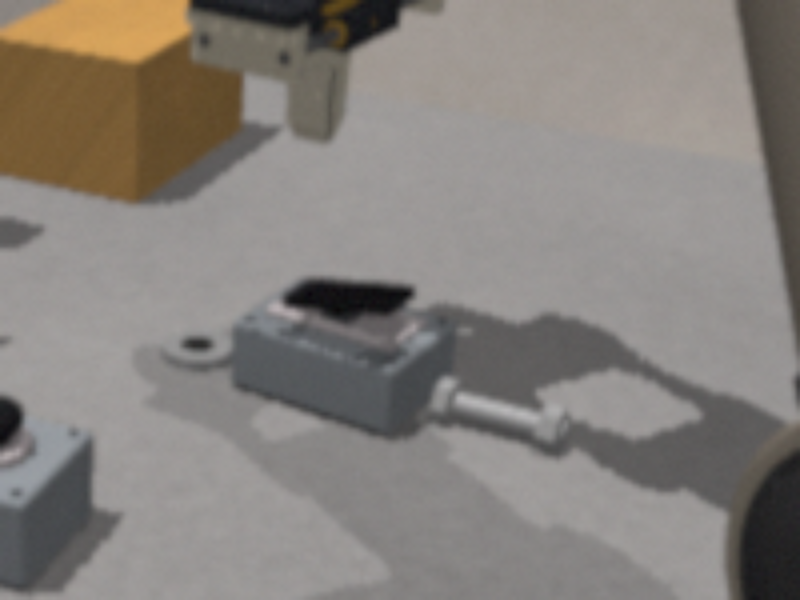

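The paddle is now rocked the other way, with its far end down and near end up at about crop (410, 290), and the box hasn't moved. Next I'll move to the counter.

{"fn": "apply_moves", "kwargs": {
  "plan": [
    {"tx": -0.003, "ty": -0.03, "tz": 0, "yaw": 0.01, "grip": -1},
    {"tx": -0.008, "ty": -0.08, "tz": 0, "yaw": 0.03, "grip": -1},
    {"tx": -0.013, "ty": -0.13, "tz": 0, "yaw": 0.04, "grip": -1},
    {"tx": -0.018, "ty": -0.18, "tz": 0, "yaw": 0.055, "grip": -1},
    {"tx": -0.024, "ty": -0.23, "tz": 0, "yaw": 0.07, "grip": -1},
    {"tx": -0.029, "ty": -0.28, "tz": 0, "yaw": 0.085, "grip": -1},
    {"tx": -0.034, "ty": -0.33, "tz": 0, "yaw": 0.1, "grip": -1},
    {"tx": -0.039, "ty": -0.38, "tz": 0, "yaw": 0.115, "grip": -1}
  ]
}}

```text
time: 5.7
tool_pos: [0.5347, 0.1373, 0.1633]
tool_rot: [3.14, 0.003, -0.248]
contact_force: [0.0, -0.2, -0.9]
opening: 0.0006
```

Run:
```python
from h import *
shift(.5395,.2995,.08,-.297)
```

```text
t 5.7 pose [0.5347 0.1373 0.1633] [ 3.14e+00  3.00e-03 -2.48e-01] shift [-0.0348 -0.1586  0.0832] turn 0.049 F [ 0.  -0.2 -0.9] q [ 0.11  0.45  1.54 -0.    1.15  1.93] op 0.001
```

{"fn": "apply_moves", "kwargs": {
  "plan": [
    {"tx": -0.01, "ty": -0.05, "tz": 0, "yaw": 0.02, "grip": -1},
    {"tx": -0.02, "ty": -0.09, "tz": 0, "yaw": 0.03, "grip": -1},
    {"tx": -0.03, "ty": -0.13, "tz": 0, "yaw": 0.045, "grip": -1},
    {"tx": -0.035, "ty": -0.158, "tz": 0.02, "yaw": 0.05, "grip": -1},
    {"tx": -0.035, "ty": -0.158, "tz": 0.05, "yaw": 0.05, "grip": -1},
    {"tx": -0.035, "ty": -0.158, "tz": 0.075, "yaw": 0.05, "grip": -1},
    {"tx": -0.035, "ty": -0.158, "tz": 0.075, "yaw": 0.05, "grip": -1}
  ]
}}

```text
time: 6.58
tool_pos: [0.5382, 0.2967, 0.0864]
tool_rot: [3.137, 0.006, -0.297]
contact_force: [-0.7, -0.3, -0.2]
opening: 0.0007
```

Run:
```python
from h import *
shift(.5395,.2995,.059,-.297)
im,_=robot.read_camera("side"); cv2.imwrite("pics/s3.png",cv2.resize(im[200:350,160:360,::-1],(800,600)))
```

```text
t 6.58 pose [0.5382 0.2967 0.0864] [ 3.137  0.006 -0.297] shift [ 0.0006 -0.0032  0.0274] turn -0.0 F [-0.7 -0.3 -0.2] q [ 0.38  0.64  1.44 -0.    1.07  2.25] op 0.001
```

View pics/s3.png

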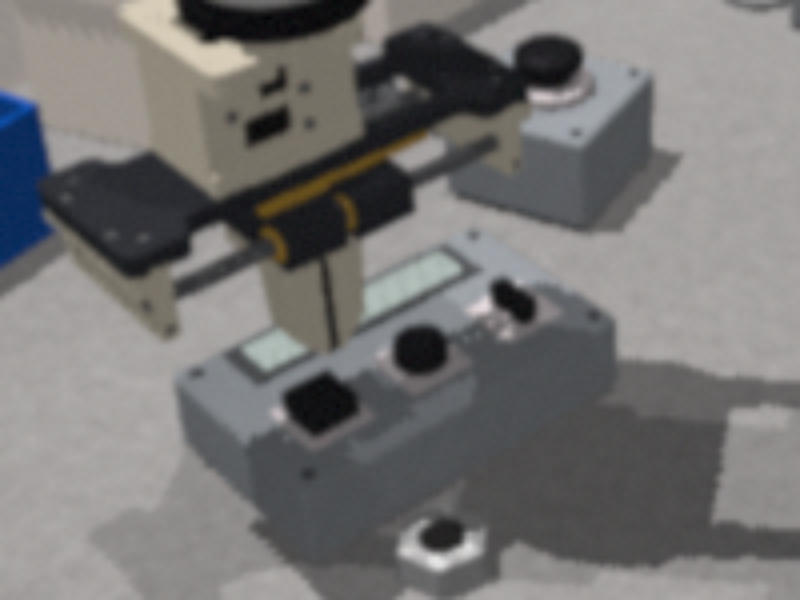

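{"fn": "apply_moves", "kwargs": {
  "plan": [
    {"tx": 0.001, "ty": -0.003, "tz": 0.006, "yaw": 0, "grip": -1},
    {"tx": 0.001, "ty": -0.003, "tz": 0.012, "yaw": 0, "grip": -1},
    {"tx": 0.001, "ty": -0.003, "tz": 0.018, "yaw": 0, "grip": -1},
    {"tx": 0.001, "ty": -0.003, "tz": 0.018, "yaw": 0, "grip": -1}
  ]
}}

```text
time: 7.12
tool_pos: [0.5421, 0.3, 0.0717]
tool_rot: [3.141, 0.001, -0.297]
contact_force: [1.0, 0.4, -0.1]
opening: 0.0007
```

Run:
```python
from h import *
shift(.5395,.2995,.059,-.297)
p=robot.observe()["tool_pos"]; a=proj("side",p); print((a[1]-160)*4,(a[0]-200)*4)
im,_=robot.read_camera("side"); cv2.imwrite("pics/s4.png",cv2.resize(im[200:350,160:360,::-1],(800,600)))
```

```text
t 7.12 pose [0.5421 0.3    0.0717] [ 3.141e+00  1.000e-03 -2.970e-01] shift [-0.0023  0.0012  0.0127] turn -0.0 F [ 1.   0.4 -0.1] q [ 0.38  0.66  1.44 -0.    1.04  2.25] op 0.001
312.2319902697275 368.7169987819134
```

View pics/s4.png

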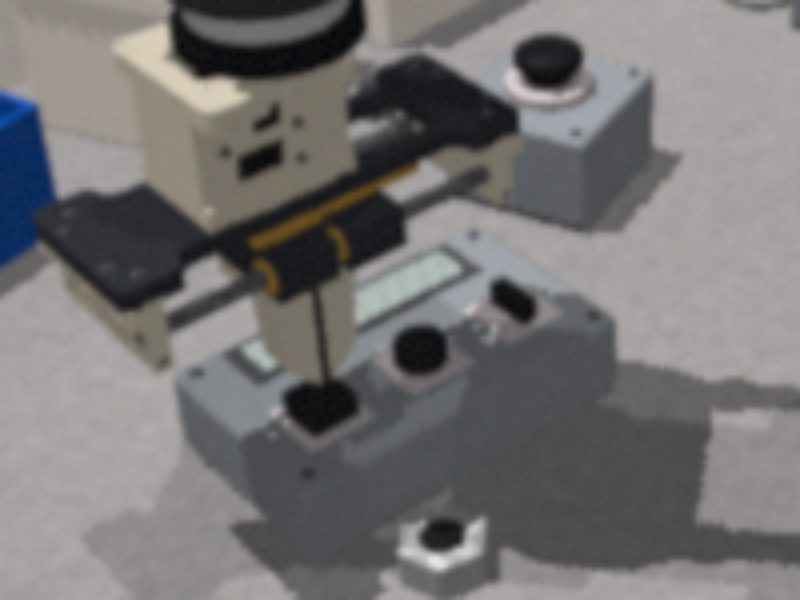

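The tip sits just above the square key (key at crop (320, 400)) and clear of the round key. Now I'll press it.

{"fn": "apply_moves", "kwargs": {
  "plan": [
    {"tx": -0.002, "ty": 0.0, "tz": 0.005, "yaw": 0, "grip": -1},
    {"tx": -0.002, "ty": 0.0, "tz": 0.01, "yaw": 0, "grip": -1},
    {"tx": -0.002, "ty": 0.0, "tz": 0.014, "yaw": 0, "grip": -1},
    {"tx": -0.002, "ty": 0.0, "tz": 0.017, "yaw": 0, "grip": -1},
    {"tx": -0.002, "ty": 0.0, "tz": 0.019, "yaw": 0, "grip": -1},
    {"tx": -0.002, "ty": 0.0, "tz": 0.019, "yaw": 0, "grip": -1}
  ]
}}

```text
time: 7.92
tool_pos: [0.5403, 0.3007, 0.0534]
tool_rot: [3.141, 0.0, -0.297]
contact_force: [-2.2, -0.8, 4.8]
opening: 0.0003
```

{"fn": "apply_moves", "kwargs": {
  "plan": [
    {"tx": 0, "ty": 0, "tz": 0.0015, "yaw": 0, "grip": -1},
    {"tx": 0, "ty": 0, "tz": 0.002, "yaw": 0, "grip": -1}
  ]
}}

```text
time: 8.18
tool_pos: [0.5404, 0.3008, 0.0531]
tool_rot: [-3.141, -0.001, -0.297]
contact_force: [-7.1, -1.3, 17.4]
opening: 0.0007
```

The key bottomed out at z = 53 mm with 17 N. I'll ease off slightly, stay on the stop, and hold for over a second.

{"fn": "apply_moves", "kwargs": {
  "plan": [
    {"tx": 0, "ty": 0, "tz": -0.0005, "yaw": 0, "grip": -1},
    {"tx": 0, "ty": 0, "tz": -0.0005, "yaw": 0, "grip": -1},
    {"tx": 0, "ty": 0, "tz": -0.0005, "yaw": 0, "grip": -1},
    {"tx": 0, "ty": 0, "tz": -0.0005, "yaw": 0, "grip": -1},
    {"tx": 0, "ty": 0, "tz": -0.0005, "yaw": 0, "grip": -1},
    {"tx": 0, "ty": 0, "tz": -0.0005, "yaw": 0, "grip": -1},
    {"tx": 0, "ty": 0, "tz": -0.0005, "yaw": 0, "grip": -1},
    {"tx": 0, "ty": 0, "tz": -0.0005, "yaw": 0, "grip": -1}
  ]
}}

```text
time: 9.18
tool_pos: [0.5404, 0.3008, 0.0531]
tool_rot: [-3.141, -0.0, -0.297]
contact_force: [-6.2, -1.0, 12.0]
opening: 0.0003
```

{"fn": "apply_moves", "kwargs": {
  "plan": [
    {"tx": 0, "ty": 0, "tz": 0, "yaw": 0, "grip": -1},
    {"tx": 0, "ty": 0, "tz": 0, "yaw": 0, "grip": -1},
    {"tx": 0, "ty": 0, "tz": 0, "yaw": 0, "grip": -1},
    {"tx": 0, "ty": 0, "tz": 0, "yaw": 0, "grip": -1}
  ]
}}

```text
time: 9.68
tool_pos: [0.5404, 0.3007, 0.0531]
tool_rot: [-3.141, -0.0, -0.297]
contact_force: [-5.6, -2.1, 11.6]
opening: 0.0004
```

The key has been held fully down for about 1.5 s at 12 N. I'll lift straight up.

{"fn": "apply_moves", "kwargs": {
  "plan": [
    {"tx": 0, "ty": 0, "tz": -0.004, "yaw": 0, "grip": -1},
    {"tx": 0, "ty": 0, "tz": -0.012, "yaw": 0, "grip": -1},
    {"tx": 0, "ty": 0, "tz": -0.04, "yaw": 0, "grip": -1},
    {"tx": 0, "ty": 0, "tz": -0.08, "yaw": 0, "grip": -1},
    {"tx": 0, "ty": 0, "tz": -0.1, "yaw": 0, "grip": -1},
    {"tx": 0, "ty": 0, "tz": -0.1, "yaw": 0, "grip": -1}
  ]
}}

```text
time: 10.42
tool_pos: [0.5415, 0.3011, 0.1534]
tool_rot: [-3.139, -0.003, -0.297]
contact_force: [-0.0, -0.6, -0.3]
opening: 0.0004
```

Run:
```python
from h import *
shift(.593,.0287,.15,-.297)
im,_=robot.read_camera("side"); cv2.imwrite("pics/s5.png",cv2.resize(im[200:350,160:360,::-1],(800,600)))
```

```text
t 10.43 pose [0.5415 0.3011 0.1534] [-3.139e+00 -3.000e-03 -2.970e-01] shift [0.129  0.2454 0.0032] turn -0.0 F [-0.  -0.6 -0.3] q [ 0.38  0.57  1.36 -0.    1.21  2.25] op 0.0
```

View pics/s5.png

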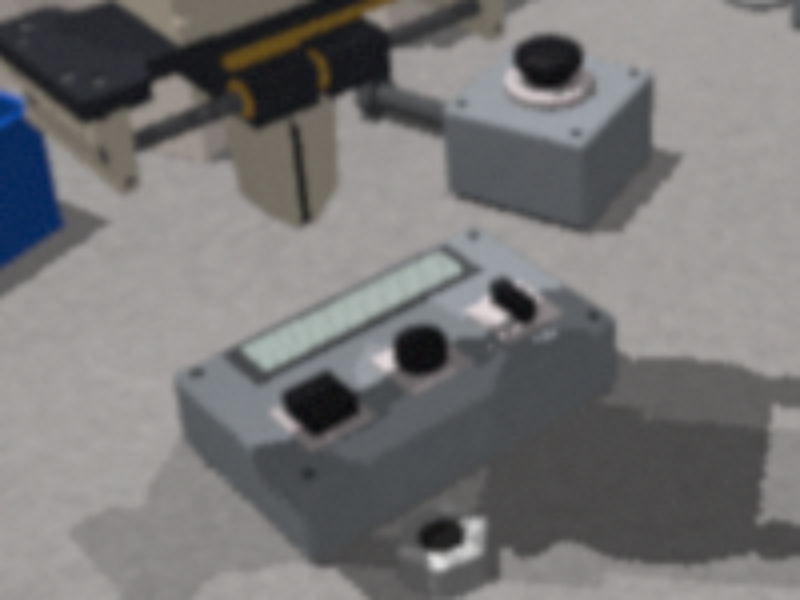

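The square key is back up, and the counter and nut are where they were (same pixels as before). Next I'll go over the palm button.

{"fn": "apply_moves", "kwargs": {
  "plan": [
    {"tx": 0.015, "ty": 0.03, "tz": 0, "yaw": 0, "grip": -1},
    {"tx": 0.037, "ty": 0.07, "tz": 0, "yaw": 0, "grip": -1},
    {"tx": 0.058, "ty": 0.11, "tz": 0, "yaw": 0, "grip": -1},
    {"tx": 0.079, "ty": 0.15, "tz": 0, "yaw": 0, "grip": -1},
    {"tx": 0.1, "ty": 0.19, "tz": 0, "yaw": 0, "grip": -1},
    {"tx": 0.12, "ty": 0.225, "tz": 0, "yaw": 0, "grip": -1},
    {"tx": 0.129, "ty": 0.245, "tz": 0.01, "yaw": 0, "grip": -1},
    {"tx": 0.129, "ty": 0.245, "tz": 0.03, "yaw": 0, "grip": -1}
  ]
}}

```text
time: 11.48
tool_pos: [0.592, 0.0273, 0.1203]
tool_rot: [3.141, 0.0, -0.299]
contact_force: [-0.8, 0.3, -0.2]
opening: 0.0006
```

Run:
```python
from h import *
shift(.593,.0287,.088,-.297)
im,_=robot.read_camera("side"); cv2.imwrite("pics/s6.png",cv2.resize(im[120:270,200:400,::-1],(800,600)))
```

```text
t 11.47 pose [0.592  0.0273 0.1203] [ 3.141  0.    -0.299] shift [ 0.0005 -0.0016  0.0323] turn -0.002 F [-0.8  0.3 -0.2] q [-0.08  0.56  1.48 -0.    1.1   1.79] op 0.001
```

View pics/s6.png

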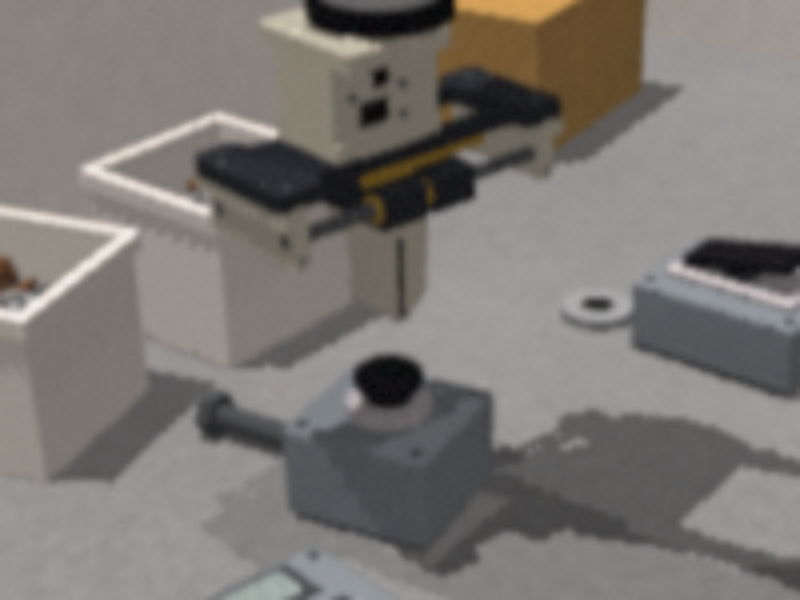

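The fingers are directly above the mushroom head (crop (390, 380)) and clear of the bins and bolt. I'll press down.

{"fn": "apply_moves", "kwargs": {
  "plan": [
    {"tx": 0.001, "ty": -0.001, "tz": 0.01, "yaw": 0, "grip": -1},
    {"tx": 0.001, "ty": -0.001, "tz": 0.02, "yaw": 0, "grip": -1},
    {"tx": 0.001, "ty": -0.001, "tz": 0.028, "yaw": 0, "grip": -1},
    {"tx": 0.001, "ty": -0.001, "tz": 0.032, "yaw": 0, "grip": -1},
    {"tx": 0.001, "ty": -0.001, "tz": 0.036, "yaw": 0, "grip": -1},
    {"tx": 0.001, "ty": -0.001, "tz": 0.039, "yaw": 0, "grip": -1},
    {"tx": 0.001, "ty": -0.001, "tz": 0.042, "yaw": 0, "grip": -1},
    {"tx": 0.001, "ty": -0.001, "tz": 0.042, "yaw": 0, "grip": -1}
  ]
}}

```text
time: 12.52
tool_pos: [0.5934, 0.0294, 0.0796]
tool_rot: [-3.142, -0.0, -0.297]
contact_force: [-0.9, 0.9, 1.8]
opening: 0.0004
```

{"fn": "apply_moves", "kwargs": {
  "plan": [
    {"tx": 0, "ty": 0, "tz": 0.002, "yaw": 0, "grip": -1},
    {"tx": 0, "ty": 0, "tz": 0.003, "yaw": 0, "grip": -1},
    {"tx": 0, "ty": 0, "tz": 0.003, "yaw": 0, "grip": -1}
  ]
}}

```text
time: 12.9
tool_pos: [0.5936, 0.0294, 0.0781]
tool_rot: [-3.141, -0.001, -0.297]
contact_force: [-4.4, 2.0, 13.2]
opening: 0.0004
```

{"fn": "apply_moves", "kwargs": {
  "plan": [
    {"tx": 0, "ty": 0, "tz": 0.0008, "yaw": 0, "grip": -1},
    {"tx": 0, "ty": 0, "tz": 0.0008, "yaw": 0, "grip": -1}
  ]
}}

```text
time: 13.15
tool_pos: [0.5936, 0.0294, 0.0781]
tool_rot: [-3.141, -0.002, -0.297]
contact_force: [-6.3, 1.9, 18.5]
opening: 0.0004
```

The button is on its stop: z stays at 78.1 mm while the force rises to 18.5 N. I'll lift straight up, then move back clear to look.

{"fn": "apply_moves", "kwargs": {
  "plan": [
    {"tx": 0, "ty": 0, "tz": -0.004, "yaw": 0, "grip": -1},
    {"tx": 0, "ty": 0, "tz": -0.015, "yaw": 0, "grip": -1},
    {"tx": 0, "ty": 0, "tz": -0.05, "yaw": 0, "grip": -1},
    {"tx": 0, "ty": 0, "tz": -0.1, "yaw": 0, "grip": -1},
    {"tx": -0.04, "ty": 0, "tz": -0.13, "yaw": 0, "grip": -1},
    {"tx": -0.09, "ty": 0, "tz": -0.14, "yaw": 0, "grip": -1},
    {"tx": -0.14, "ty": 0, "tz": -0.14, "yaw": 0, "grip": -1},
    {"tx": -0.18, "ty": 0, "tz": -0.14, "yaw": 0, "grip": -1}
  ]
}}

```text
time: 14.15
tool_pos: [0.4196, 0.0824, 0.2163]
tool_rot: [-3.142, -0.001, -0.297]
contact_force: [0.2, 0.0, 0.9]
opening: 0.0001
```

```bash
python3 - <<'E'
from h import *
print(robot.observe()["time"],robot.observe()["contact_force"],robot.observe()["qvel"])
for c in("side","top"):
    im,d=robot.read_camera(c); cv2.imwrite(f"pics/{c}9.png",im[:,:,::-1]); np.save(f"{c}9.npy",d)
E
sed -e 's/top0/top9/g' m.py > m9.py; python3 m9.py | grep -v "^\[\["
```

```text
14.15 [0.23458112 0.04839858 0.86079335] [ 0.21257039 -0.51565542  0.66837389 -0.00117168 -0.16707616  0.21149574]
paddle [454, 222, 18, 37, 570] [462.3 240. ] z-c [ 0.4905 -0.24    0.07  ] zmed 0.0717
keys [204, 207, 14, 13, 126] [210.8 213.1] z-c [0.5392 0.2991 0.059 ] zmed 0.0577
keys [230, 216, 11, 11, 92] [234.7 221. ] z-c [0.5231 0.2467 0.059 ] zmed 0.0585
keys [254, 218, 6, 27, 111] [256.7 232.8] z-c [0.4984 0.1984 0.059 ] zmed 0.5617
keys [273, 223, 1, 22, 22] [273.  233.5] z-c [0.4976 0.1633 0.059 ] zmed 0.5707
palm [328, 181, 18, 18, 233] [336.6 189.7] z-c [0.59   0.0293 0.088 ] zmed 0.0763
switch 2342 [ 0.4917 -0.2413] [0.0912 0.121 ] 82.9 z [0.0443 0.0514 0.0762]
counter 3226 [0.5412 0.2431] [0.1797 0.1113] 72.5 z [0.0406 0.0454 0.0568]
start 1567 [0.594  0.0286] [0.0909 0.0904] 3.7 z [0.0553 0.0603 0.0779]
palmtop 75 [0.5935 0.0303] [0.0345 0.0273] 58.0 z [0.0781 0.0794 0.0822]
paddle 712 [ 0.4915 -0.2434] [0.0659 0.1021] 87.0 z [0.0566 0.0703 0.0789]
0.44 0.0492; 0.446 0.0528; 0.452 0.0647; 0.458 0.0787; 0.464 0.0766; 0.47 0.0763; 0.476 0.0752; 0.482 0.0724; 0.488 0.072; 0.494 0.0708; 0.5 0.0697; 0.506 0.0679; 0.512 0.0679; 0.518 0.066; 0.524 0.064; 0.53 0.0617; 0.536 0.0544; 0.542 0.0496; 0.548 0.049; 0.554 0.0461;
```

View pics/top9.png

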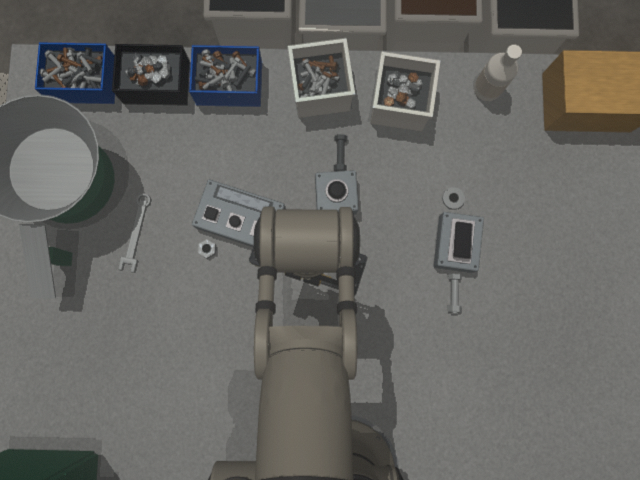

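View pics/side9.png

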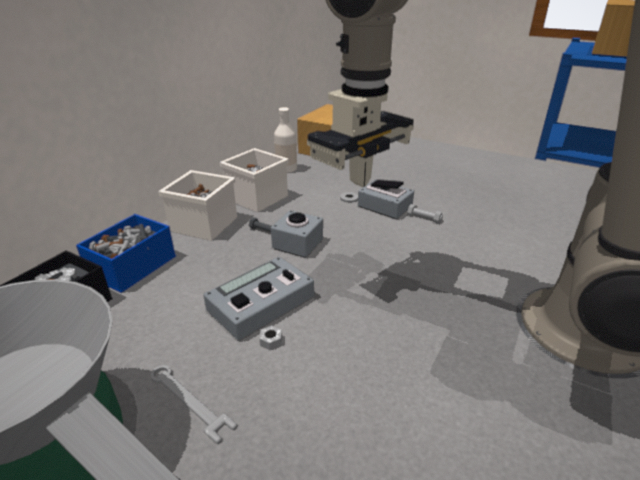

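All checks agree: the far paddle face is at 66 mm (fully on), the palm button dropped about 10 mm and stays down, the keys are up, and the boxes are within 1 mm of their start. I'll let the arm come to rest and hand in.

{"fn": "apply_moves", "kwargs": {
  "plan": [
    {"tx": 0, "ty": 0, "tz": 0, "yaw": 0, "grip": -1},
    {"tx": 0, "ty": 0, "tz": 0, "yaw": 0, "grip": -1},
    {"tx": 0, "ty": 0, "tz": 0, "yaw": 0, "grip": -1}
  ]
}}

```text
time: 14.62
tool_pos: [0.4219, 0.0818, 0.2156]
tool_rot: [3.141, 0.0, -0.298]
contact_force: [-0.1, 0.4, -0.9]
opening: 0.0003
```

```bash
python3 -c "
from cell import robot
print(robot.observe()['time'],robot.observe()['qvel'].round(3) if hasattr(robot.observe()['qvel'],'round') else '')
print(robot.hand_in())"
```

```text
14.625 [ 0.004 -0.003  0.005 -0.     0.002  0.   ]
the job is handed in; nothing more can be done
None
```

The bolt feeder is started: I did all three presses with shut fingertips in the order asked and handed in at 14.6 s. The hand-in reports no verdict.

- **Mains switch:** I pushed the far end of the paddle down to its stop with 13 N. Afterwards its far face measured about 66 mm high and the slope had reversed, so it is fully on.
- **Square key:** I held it at its stop at about 53 mm for about 1.5 s with 12–17 N, then let it up. The later pictures show it up and the other keys untouched.
- **Palm button:** I pushed it to its stop at 78.1 mm with 18.5 N. In the last depth image its top was about 10 mm lower than at the start, so it stayed down.

In the last pictures the three boxes were within about 1 mm of where they started, and the bolts, nut, washer and wrench looked unmoved. The arm was in the air, at rest and touching nothing.

No check failed. The network's first reading of the square key was 5–9 mm away from my own measurement, so I used the shape in the picture and the depth data instead. While I held the key, the tool also pushed sideways with about 6 N, but the counter did not move.

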